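Lock the dosing trays into their carrier with the locking bar

ROBOT

A 6-joint arm with a two-finger parallel gripper is mounted at the origin on the work surface. World frame = base frame: x ahead of the robot, y to its left, z up, the work surface at z = 0. Lengths are in mm, angles in rad, forces in N, time in s.
With the tool pointing down it reaches from about 300 to 775 mm from the base axis. Payload 14.6 kg.
Tool frame: the origin (TCP) lies between the finger pads; the fingertips stand manip.tip_reach ahead of it and the grasp point (between the pads) lies 5 mm behind it (manip.tip_reach is the distance from the TCP to the fingertips, in mm); z points along the fingers, y is the line along which they close (so a half turn about z gives the same grasp; the last joint's range is limited). The gripper opens to 94 mm and grips with 3 to 60 N. Pads are 16 mm wide; open, the fingers measure 119 mm over their backs; the gripper's body (75 mm by 177 mm) begins 78 mm behind the grasp point.
Start: joints at [-1.284, 0.3, 1.521, -0, 1.321, -0.067], TCP at [190.548, -515.927, 219.446] pointing down, gripper open.
Joint ranges: [-3.03, 3.03], [-0.79, 2.21], [0.23, 2.52], [-1.04, 4.18], [0, 3.07], [-2.55, 2.55]. Speed limits (rad/s): [2.22, 2.22, 2.57, 3.14, 3.14, 3.14].

INTERFACE

Orientations are given as [roll, pitch, yaw] about the fixed x, y, z axes, in that order (R = Rz(yaw) Ry(pitch) Rx(roll)).
In Python, from cell import manip gives the robot as it stands. The module is installed in compiled form; this text tells all that it offers.
- The arm moves only by the shell command python3 -m creep 'ROWS' [FORCE]. ROWS is JSON, a list of rows, each a list of 3 entries, a list of its own where there are three numbers: the opening, from -1 (shut) to 1 (fully open), then the shift along the tool's x, y, z in cm, then the turn about the tool's z in units of 5 degrees (1.0 is 5 degrees). In form: [[grip, [tx, ty, tz], roll], ...]. A call has 1 to 12 rows; each row is the pose to reach, as a shift and turn from the pose commanded when the call began, along the tool's axes at that moment; what a row does not reach only later rows make up. A row lasts 1/10 s, in which the tool goes at most 50 mm and 8.59 degrees, less where a joint would pass 70% of its speed; a pose out of reach is approached as far as the arm can. A call with a gripper value outside its range is refused whole. The fingers move at their own pace and stop on an object; FORCE is the grip in N (left out, the last holds). Time passes only in rows, so rows that repeat a pose let the fingers close. It gives the time, the measured TCP pose, the force, the opening and the grip force at its end, in the units of the state.
- manip.read_state(): the state, without advancing time (a new reading comes with each control period).
- manip.camera(name): name is "scene" or "top" or "wrist"; returns the picture (400x640x3 uint8, red, green, blue); there is no depth.
- manip.camera_params(name): a dict with "fovy" (degrees; the focal length in pixels is half the picture's height over the tangent of half this angle, whatever the lens; pixels are square), "cx", "cy" (the principal point, pixels), "origin" and "attitude" of the camera in the world. Camera axes: x right, y down, z forward; pixel columns grow to the right and rows downward; lengths in mm; the calibration is good to about 2 mm. A picture is of the moment at which its call begins: read the wrist's pose just before it. camera_params takes no time and is no camera call; for the wrist camera it gives the pose at the moment of the call.
- manip.sign_off(): hands the job in; it is judged then, once.
The state is a dict: "clock": time; "joints": joint angles; "qd": joint speeds; "effort": joint torques, N m; "eef_pos": TCP position; "eef_rot": TCP orientation; "wrist_force": force on the tool from outside, world axes, zero at the start; "moment": the same for the moment, N m; "finger_gap": finger opening in mm; "finger_force": force on a finger pad.
Only numpy, scipy, OpenCV 4.12 (cv2) and the standard library are available. Lean on these libraries where they do the work, as an engineer would, in place of code of your own. Each camera call takes 0.05 s, during which the arm holds its last target. There are 200 camera calls.

TASK

Lock the three filled dosing trays into their carrier: take the loose steel locking bar, tilt it so that the end of its oblong eye hooks under the wide head of the stud at the carrier's end nearest the robot, right up to the stud's neck, then lever the bar down level across the tray lids and bring its slot down over the padlock staple at the far end. Work it on by feel without forcing it, leave the bar lying flat on both end decks and let go of it. Leave the padlock, jar, carton and dosing cup where they are.

Things in the scene. Friction and masses are not known exactly. Their poses are not given: they have to be found in the camera images.
- carrier: White sheet-metal carrier fixed to the table, 228 x 190 mm, with three blue lidded dosing trays. Origin on the table midway between stud foot and staple; its x points away from the robot. Rubber-faced end decks 45 mm above the table, full width: x -128 to -64 and 66 to 100 mm; lids and side walls between lie 4 mm or more lower. Stud and staple bend if the bar bears on the carrier with over 25 N.
- foot (a point): Centre of the stud's slotted steel foot, let flush into the near deck (carrier x = -80 mm, y = 0, deck level); axes as the carrier's. The steel mushroom stud is clamped tight anywhere within 6 mm either way along the slot (x); this is not measured: feel or look for it. Neck 10 mm in diameter; head 36 mm in diameter, flat underside 12 mm above the deck, rim 2.5 mm thick, top 16 mm.
- staple: Fixed padlock staple, an upright hoop of 7 mm round bar on the far deck, 160 mm beyond the stud's foot (carrier x = +80 mm, y = 0): 25 mm wide over its legs (along y), 24 mm high, 7 mm thick along x. Origin: centre between the legs at deck level; axes as the carrier's.
- bar: Loose locking bar of 4 mm steel plate, about 0.28 kg, 195.5 mm long (its x axis), 32 mm wide in the middle, lying flat beside the carrier, its eye end (-x) towards the robot. Origin: underside, midway between the centres of eye and slot; z up. The eye passes the head only with the bar tilted some 35 degrees, slot end up, its strip entering below the head from the robot's side up to the neck.
- eye (a point): Centre of the oblong eye at the plate's underside, bar x = -80 mm: 44 mm across (y) by 25 mm along (x), in plate 58 mm wide. With the strip against the neck the eye's far edge swings down past the head's rim with about 1 mm to spare if the lip is held 6 to 7.5 mm above the deck; with the strip 3 mm off the neck the edge lands on the head.
- lip (a point): Inner lower edge of the strip that closes the eye, at its middle: bar x = -92.5 mm, on the underside; the strip is 8 mm wide and ends at x = -100.5 mm. With the bar tilted 35 degrees and the strip's outer edge at or just above the deck, the strip fits below the head. Home, it lies 92.5 mm before the carrier's origin.
- slot (a point): Centre of the slot at the plate's underside, bar x = +80 mm: 31 mm across (y) by 11 mm along (x), in plate 46 mm wide, closed by a 9.5 mm end strip. Tilted over 9 degrees the bar clears the staple's top; levelled with the strip at the neck, it must first go back 1.5 to 13.5 mm towards the robot (depending on where the stud is clamped) to stand over the staple.
- grip (a point): Centre of the bar's grip, an upright grey plastic lug 48 mm long (x), 12 mm thick (y) and 34 mm high, from 12 to 46 mm above the plate's underside on two short feet; this point is 20 mm from the bar's origin towards the eye (bar x = -20 mm), 30 mm above the underside.
- carton: Bystander: plain white tablet carton 120 x 55 x 45 mm, origin at the centre of its underside, lying beside the carrier on the side where the bar is not.
- tablet_jar: Bystander: white tablet jar, 48 mm in diameter, 75 mm high, beyond the work; origin at the centre of its underside.
- padlock: Bystander: brass padlock lying flat, body 42 x 40 x 18 mm with a steel shackle; origin at the centre of the body's underside.
- dosing_cup: Bystander: small open white cup, 42 mm in diameter, 38 mm high; origin at the centre of its underside.

How it is judged:
By the outcome, as a careful person would: the job done as asked, in the order asked, and still so for the second after the job is handed in, with the robot touching nothing.
It also fails if it takes over 48 s, if anything falls off the work surface, if the arm or the gripper's body presses on something with over 40 N, if the wrist force passes 120 N, or if a joint passes its speed limit or range.

## Working session

There is one attempt and no reset: what is moved stays moved. The work goes in short steps, Python scripts to look and compute and a shell command to move; the robot and the scene stay as the last step left them, time stands still between calls to the robot, and variables do not carry over. Pictures are saved under pics/ and viewed, at most 10 in all, crops included, and the job is handed in when it is done.

```bash
mkdir -p pics
cat > h.py <<'E'
import numpy as np, cv2
from cell import manip
from scipy.spatial.transform import Rotation as R
def shot(name,fn):
    p=manip.camera_params(name); im=manip.camera(name)[:,:,::-1].copy(); cv2.imwrite('pics/'+fn,im); return im,p
def pose(p):
    a=np.array(p['attitude'],float); o=np.array(p['origin'],float)
    M=a if a.shape==(3,3) else R.from_euler('xyz',a).as_matrix()
    return o,M
def foc(p): return 200/np.tan(np.radians(p['fovy'])/2)
def ray(p,uv,z):
    o,M=pose(p); d=M@np.array([(uv[0]-p['cx'])/foc(p),(uv[1]-p['cy'])/foc(p),1]); return o+d*(z-o[2])/d[2]
def proj(p,X):
    o,M=pose(p); c=M.T@(np.array(X)-o); return c[:2]/c[2]*foc(p)+[p['cx'],p['cy']]
E
python3 - <<'E'
from h import *
for n in('top','scene','wrist'):
    im,p=shot(n,n+'0.png'); print(n,p)
print(manip.tip_reach); print(manip.read_state())
a=cv2.imread('pics/top0.png');b=cv2.imread('pics/scene0.png')
E
```

```text
top {'fovy': 51.15938964294333, 'cx': 318.78761789359754, 'cy': 201.07460712632002, 'origin': array([ 510.14244813,  -75.56499356, 1295.37670677]), 'attitude': array([-3.09788305e+00, -8.28103745e-04, -1.57940412e+00])}
scene {'fovy': 51.77015209128678, 'cx': 322.54228321841634, 'cy': 198.22911553051156, 'origin': array([1031.34483192,   80.86103293,  884.72718492]), 'attitude': array([-2.60761414,  0.01094173,  1.85604885])}
wrist {'fovy': 60.450219538918596, 'cx': 319.9667410108833, 'cy': 202.22535689270313, 'origin': array([ 266.02241731, -487.91366734,  383.20186901]), 'attitude': array([ 2.86332034e+00,  1.63563964e-03, -1.21631632e+00])}
14.0
{'clock': 0.15, 'joints': array([-1.28361256e+00,  3.00354773e-01,  1.52140799e+00, -5.81759271e-06,
        1.32069000e+00, -6.65838481e-02]), 'qd': array([ 0.00034612, -0.00321445, -0.00119323, -0.00055269, -0.00155669,
        0.00127151]), 'effort': array([ 4.03693903e-04, -5.31957901e+01, -3.52821600e+01,  7.08009163e-02,
        2.35492626e-02, -6.15457270e-05]), 'eef_pos': array([ 190.49386728, -515.77208736,  219.02335702]), 'eef_rot': array([-3.14073407e+00, -5.16044467e-05,  3.53769034e-01]), 'wrist_force': array([-0.4901625 , -0.22360238,  1.29069241]), 'moment': array([-0.03705298,  0.08858875, -0.00854714]), 'finger_force': 0.0, 'finger_gap': 94.32902455559332}
```

View pics/top0.png

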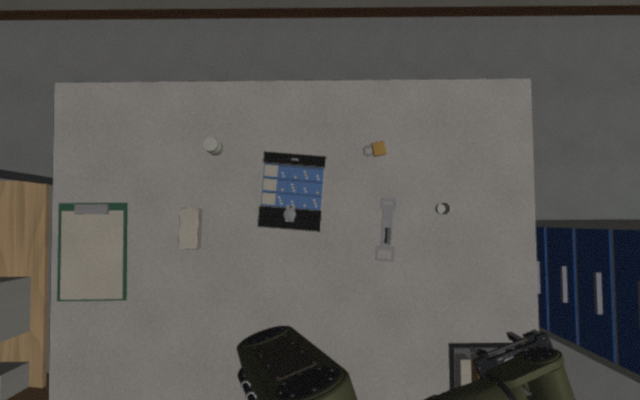

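View pics/scene0.png

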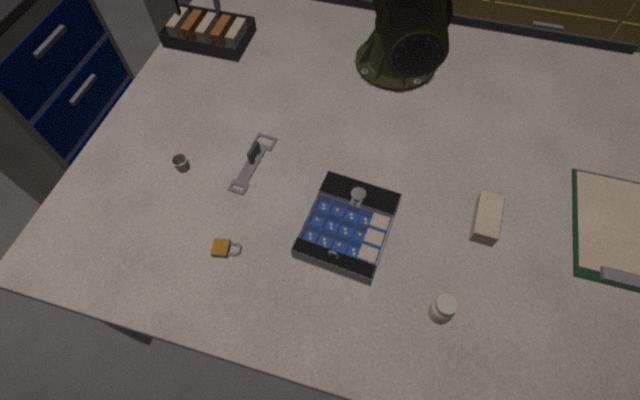

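Top view: bar runs from the slot end near (388,201) to the eye end near (384,258). The carrier is at (292,190), with the stud at (290,212) and the staple at (294,159). The cup is at (442,208) and the padlock at (377,149), both away from the bar.

Run:
```python
from h import *
p=manip.camera_params('top')
for n,uv,z in[('slotend',(388,199),2),('eyeend',(384,260),2),('stud',(290,212),61),('staple',(294.5,159),69),('cup',(442,208),38),('carton',(190,228),45),('jar',(212,144),75),('padlock',(377,149),18)]: print(n,ray(p,uv,z).round(0))
s=manip.read_state();M=R.from_euler('xyz',s['eef_rot']).as_matrix();print(M.round(3))
# camera offset in tool frame & view center on plane z=0 rel. to tcp
q=manip.camera_params('wrist');o,C=pose(q);print('cam in tool',M.T@(o-s['eef_pos']),(M.T@C).round(3)); print('centre ray tool dir',M.T@C[:,2])
```

```text
slotend [ 571. -292.    2.]
eyeend [ 383. -276.    2.]
stud [533.   8.  61.]
staple [689.  -6.  69.]
cup [ 541. -448.   38.]
carton [488. 308.  45.]
jar [734. 236.  75.]
padlock [ 725. -258.   18.]
[[ 0.938  0.346 -0.   ]
 [ 0.346 -0.938  0.001]
 [ 0.    -0.001 -1.   ]]
cam in tool [ 8.05104140e+01 -9.91488616e-02 -1.64252547e+02] [[ 0.001 -0.962 -0.275]
 [ 1.     0.001 -0.   ]
 [ 0.001 -0.275  0.962]]
centre ray tool dir [-2.74755288e-01 -3.94204743e-04  9.61514106e-01]
```

```bash
python3 -m creep '[[1,[37.5,-10.7,0],5],[1,[37.5,-10.7,0],5],[1,[37.5,-10.7,0],5],[1,[37.5,-10.7,0],5],[1,[37.5,-10.7,0],5],[1,[37.5,-10.7,0],5],[1,[37.5,-10.7,0],5],[1,[37.5,-10.7,0],5],[1,[37.5,-10.7,0],5],[1,[37.5,-10.7,0],5],[1,[37.5,-10.7,0],5],[1,[37.5,-10.7,0],5]]' 10
python3 - <<'E'
from h import *
im,p=shot('wrist','w1.png'); print(manip.read_state()['eef_pos'],manip.read_state()['eef_rot'],manip.read_state()['clock'])
E
```

```text
clock: 1.35
eef_pos: [504.3, -286.6, 219.5]
eef_rot: [3.141, 0.0, -0.084]
wrist_force: [-0.8, -0.3, 0.0]
finger_gap: 94.0
finger_force: 0.0
[ 504.40073426 -286.59514313  219.59158514] [ 3.14148342e+00 -1.16100575e-05 -8.42837512e-02] 1.4
```

View pics/w1.png

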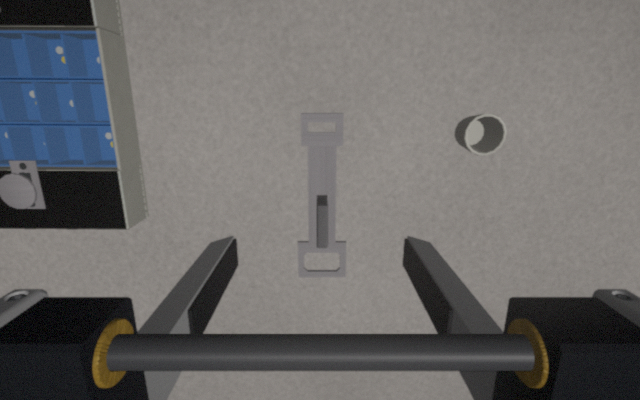

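Wrist view: the bar is upright in the image. Slot-end corners are at (301,113) and (343,113), eye-end corners at (298,277) and (346,277), and the lug spans (317–328, 196–247). Next I'll measure the edges at sub-pixel level.

Run:
```python
from h import *
p=manip.camera_params('wrist'); im=cv2.imread('pics/w1.png'); g=cv2.GaussianBlur(im,(3,3),0).astype(float).mean(2)
def edge(line,lo,hi):  # strongest gradient subpixel
    d=np.abs(np.gradient(line))[lo:hi]; i=d.argmax(); s=slice(max(i-2,0),i+3); return lo+(np.arange(len(d))[s]*d[s]).sum()/d[s].sum()
for r0,r1,name in[(116,119,'slotend'),(141,144,'slotend2'),(155,190,'mid'),(268,274,'eye'),(250,254,'eye2')]:
    l=g[r0:r1].mean(0); w=(296,316,328,348) if name!='mid' else (302,316,328,345)
    if 'eye' in name: w=(290,302,340,352)
    e=[edge(l,w[0],w[1]),edge(l,w[2],w[3])]; r=(r0+r1-1)/2
    A,B=ray(p,(e[0],r),4),ray(p,(e[1],r),4); print(name,e,A.round(1),B.round(1),'w',np.linalg.norm(A-B).round(1),'mid',((A+B)/2).round(1))
c=g[:,325:335].mean(1)*0
for cols,lo,hi,n in[((305,340),108,118,'slot tip'),((305,340),135,150,'shoulder'),((302,342),272,284,'eye tip'),((335,345),232,246,'eye shoulder')]:
    e=edge(g[:,cols[0]:cols[1]].mean(1),lo,hi); print(n,e,ray(p,(322,e),4).round(1))
cv2.imwrite('pics/c1.png',cv2.resize(im[100:290,270:380],None,fx=3,fy=3,interpolation=2))
```

```text
slotend [np.float64(300.0989010989011), np.float64(342.87958115183244)] [ 573.  -270.5    4. ] [ 569.2 -316.3    4. ] w 46.0 mid [ 571.1 -293.4    4. ]
slotend2 [np.float64(300.6405529953917), np.float64(343.125)] [ 546.5 -268.5    4. ] [ 542.6 -314.9    4. ] w 46.6 mid [ 544.6 -291.7    4. ]
mid [np.float64(307.3702181473285), np.float64(335.7631921824104)] [ 512.7 -272.7    4. ] [ 510.  -304.5    4. ] w 31.9 mid [ 511.4 -288.6    4. ]
eye [np.float64(297.93867120954), np.float64(345.3139158576052)] [ 392.2 -249.8    4. ] [ 387.4 -307.4    4. ] w 57.8 mid [ 389.8 -278.6    4. ]
eye2 [np.float64(297.45565749235476), np.float64(345.6530612244898)] [ 417.3 -251.8    4. ] [ 412.5 -309.4    4. ] w 57.8 mid [ 414.9 -280.6    4. ]
slot tip 111.98996192454136 [ 576.3 -294.4    4. ]
shoulder 136.09308510638297 [ 550.9 -292.3    4. ]
eye tip 272.41676019453797 [ 387.2 -278.9    4. ]
eye shoulder 240.15934579439252 [ 429.4 -282.4    4. ]
```

View pics/c1.png

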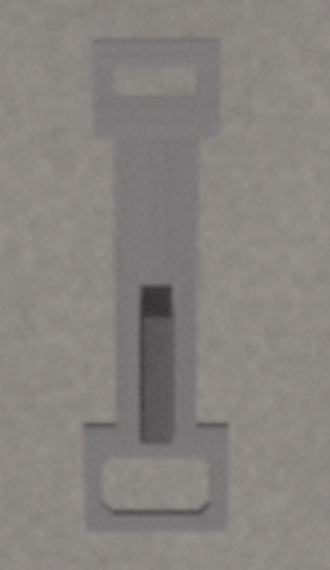

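The crop shows the 46 mm slot-end section running from about bar x 60 to 95, with a lug and an open eye. Plan:
- The tool can't tilt, so I'll grip the plate edges at the slot end.
- Lifting with a light grip lets the bar pivot in the pads, and I tighten once it is tilted.

```bash
python3 -m creep '[[1,[5.5,0.1,5],0],[1,[5.5,0.1,10],0],[1,[5.5,0.1,15],0],[1,[5.5,0.1,18],0],[1,[5.5,0.1,19.6],0],[1,[5.5,0.1,20],0],[1,[5.5,0.1,20.3],0],[1,[5.5,0.1,20.3],0]]' 10
python3 -m creep '[[-0.1,[0,0,0.15],0],[-0.5,[0,0,0.15],0],[-0.5,[0,0,0.15],0],[-0.5,[0,0,0.15],0],[-0.5,[0,0,0.15],0],[-0.5,[0,0,0.15],0],[-0.5,[0,0,0.15],0],[-0.5,[0,0,0.15],0],[-0.5,[0,0,0.15],0],[-0.5,[0,0,0.15],0]]' 10
```

```text
clock: 2.2
eef_pos: [560.8, -291.9, 18.7]
eef_rot: [3.14, -0.003, -0.083]
wrist_force: [-0.2, -0.3, 0.4]
finger_gap: 94.1
finger_force: 0.0
clock: 3.2
eef_pos: [560.0, -291.2, 15.0]
eef_rot: [3.141, -0.0, -0.083]
wrist_force: [-0.1, -1.2, -0.7]
finger_gap: 45.7
finger_force: 10.0
```

```bash
python3 -m creep '[[-0.5,[-0.05,0,-1.4],0],[-0.5,[-0.2,0,-2.8],0],[-0.5,[-0.5,0,-4.2],0],[-0.5,[-0.9,0,-5.6],0],[-0.5,[-1.4,0,-6.9],0],[-0.5,[-2.0,0,-8.2],0],[-0.5,[-2.7,0,-9.4],0],[-0.5,[-3.4,0,-10.5],0],[-0.5,[-3.4,0,-10.5],0]]' 10
python3 -m creep '[[-0.5,[0,0,0],0],[-0.5,[0,0,0],0],[-0.5,[0,0,0],0],[-0.5,[0,0,0],0]]' 60
python3 - <<'E'
from h import *
a,p=shot('wrist','w2.png');b,q=shot('scene','s2.png')
s=manip.read_state();print(s['wrist_force'],s['clock'])
c=cv2.resize(b[100:250,180:420],None,fx=2.5,fy=2.5,interpolation=2)
cv2.imwrite('pics/c2.png',np.vstack([cv2.resize(a,(600,375)),cv2.resize(c,(600,375))])[:600] if 0 else np.hstack([cv2.resize(a,(400,250)),cv2.resize(c,(400,250))]))
E
```

```text
clock: 4.1
eef_pos: [525.8, -288.7, 121.8]
eef_rot: [3.141, -0.002, -0.083]
wrist_force: [0.6, -0.1, -0.1]
finger_gap: 45.6
finger_force: 10.0
clock: 4.5
eef_pos: [526.1, -288.3, 119.5]
eef_rot: [-3.141, 0.001, -0.082]
wrist_force: [0.4, -0.2, -1.1]
finger_gap: 43.3
finger_force: 60.0
[-0.02021582  0.19906173 -1.88062808] 4.6
```

View pics/c2.png

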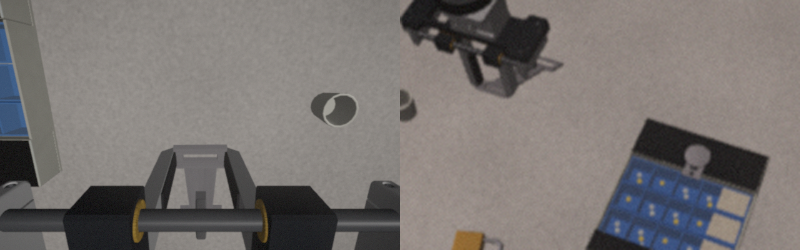

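The bar is tilted with its slot end up between the fingers, and the stud head and carrier are clear to the left. Now I'll lift it and move to a spot where the wrist camera sees both stud and staple.

```bash
python3 -m creep '[[-0.5,[0,0,-2],0],[-0.5,[0,0,-5],0],[-0.5,[0,-1,-8.5],0],[-0.5,[0.5,-4,-8.5],0],[-0.5,[1.3,-7.5,-8.5],0],[-0.5,[2,-11,-8.5],0],[-0.5,[2.6,-14,-8.5],0],[-0.5,[3,-16,-8.5],0],[-0.5,[3,-16,-8.5],0],[-0.5,[3,-16,-8.5],0],[-0.5,[3,-16,-8.5],0]]' 60
python3 - <<'E'
from h import *
a,p=shot('wrist','w3.png');import pickle;pickle.dump(p,open('p3','wb'))
b,q=shot('scene','s3.png');s=manip.read_state();print(s['wrist_force'],s['moment'],s['clock'])
E
```

```text
clock: 5.7
eef_pos: [568.9, -132.3, 204.7]
eef_rot: [3.141, 0.001, -0.083]
wrist_force: [0.2, -0.4, -3.2]
finger_gap: 42.5
finger_force: 60.0
[-0.01782189 -0.09130973 -3.69809219] [ 0.00184687 -0.15658896  0.0079121 ] 5.8
```

View pics/w3.png

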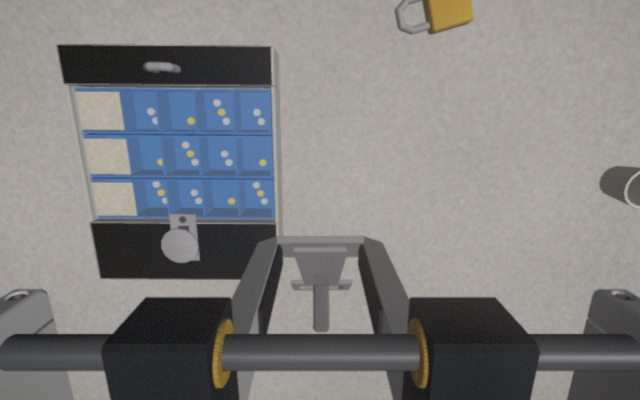

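The near deck is at (95–278, 221–279) with the stud head at about (180,246). The staple is at (161,67), and the held bar's eye end shows behind at (292–350, 285). Next I'll measure the stud, staple, carrier yaw and bar tilt.

Run:
```python
from h import *
import pickle;p=pickle.load(open('p3','rb'));im=cv2.imread('pics/w3.png');g=cv2.cvtColor(im,6)
dark=((im.max(2)<45)*255).astype(np.uint8)
n,l,st,c=cv2.connectedComponentsWithStats(dark)
for k in range(1,n):
    if st[k,4]>2000: print(st[k])
for nm,roi in[('far',(40,40,250,50)),('near',(80,215,170,70))]:
    x,y,w,h=roi;m=np.zeros_like(dark);m[y:y+h,x:x+w]=dark[y:y+h,x:x+w];m=cv2.morphologyEx(m,cv2.MORPH_CLOSE,np.ones((25,25)))
    cs=max(cv2.findContours(m,0,1)[0],key=cv2.contourArea);hull=cv2.convexHull(cs);e=cv2.approxPolyDP(hull,5,True)[:,0]
    print(nm,[(tuple(u),ray(p,u,45).round(1)[:2]) for u in e])
crop=cv2.resize(g[205:285,140:230],None,fx=6,fy=6,interpolation=cv2.INTER_CUBIC)
H=cv2.HoughCircles(cv2.GaussianBlur(crop,(9,9),0),cv2.HOUGH_GRADIENT,1,200,param1=80,param2=20,minRadius=90,maxRadius=150)
for x,y,r in H[0][:2]:
    u=(x/6+140-.42,y/6+205-.42);print('head',u,r/6,'exp r',18*foc(p)/(pose(p)[0][2]-59.5),ray(p,u,59.5).round(1))
# staple: bright on far deck
s=g[58:78,135:190];m=s>75;ys,xs=np.nonzero(m);print('staple px',xs.min()+135,xs.max()+135,ys.min()+58,ys.max()+58)
big=cv2.resize(im[40:95,120:210],None,fx=4.4,fy=4.4,interpolation=2);b2=cv2.resize(im[205:285,140:240],None,fx=4,fy=4,interpolation=2);b3=cv2.resize(im[225:340,230:410],None,fx=2,fy=2,interpolation=2)
W=400
cv2.imwrite('pics/c3.png',np.hstack([np.vstack([cv2.resize(big,(W,244)),b2]),np.vstack([cv2.resize(b3,(W,256)),np.zeros((308,W,3),np.uint8)])]))
# bar tilt: row of eye shoulder top edge for tilt
from types import SimpleNamespace
T=np.array([568.9,-132.3,204.7]);yaw=-.083;fx=np.array([np.cos(yaw),np.sin(yaw),0])
for th in(30,33,36,39,42):
    t=np.radians(th);ex=fx*np.cos(t)+np.array([0,0,np.sin(t)]);nz=-fx*np.sin(t)+np.array([0,0,np.cos(t)])
    G=T-[0,0,12]; f=lambda b,h:proj(p,G+(b-79)*ex+(h-2)*nz).round(1)
    print(th,'tip',f(95,4),'shoulder',f(-52,4),'lugtop+',f(4,46),'lugtop-',f(-44,46),'end',f(-100.5,4))
```

```text
[  58   46  178   38 5199]
[  92  224  161   54 5445]
[   9  298  229  102 8872]
[ 402  299  134  101 5702]
far [((np.int32(58), np.int32(46)), array([716.1,  84.3])), ((np.int32(256), np.int32(51)), array([697.9, -86.6])), ((np.int32(261), np.int32(67)), array([684.6, -89.3])), ((np.int32(243), np.int32(82)), array([673.5, -71.7])), ((np.int32(66), np.int32(82)), array([686.6,  85.8]))]
near [((np.int32(92), np.int32(225)), array([551.8,  98.5])), ((np.int32(246), np.int32(226)), array([538.1, -55. ])), ((np.int32(249), np.int32(257)), array([504.2, -53.3])), ((np.int32(238), np.int32(277)), array([482.5, -38.6])), ((np.int32(102), np.int32(276)), array([495.4, 103.1]))]
head (np.float32(179.16333), np.float32(243.83)) 18.283333 exp r 19.969349452528625 [530.1   8.6  59.5]
staple px 144 180 62 72
30 tip [320.6 239. ] shoulder [320.3 348.6] lugtop+ [320.4 382. ] lugtop- [320.4 403. ] end [320.3 368.8]
33 tip [320.6 240.5] shoulder [320.3 340.3] lugtop+ [320.4 376.4] lugtop- [320.4 394. ] end [320.3 358.3]
36 tip [320.6 241.9] shoulder [320.3 332.1] lugtop+ [320.4 370.6] lugtop- [320.4 385.1] end [320.3 348. ]
39 tip [320.6 243.4] shoulder [320.3 324. ] lugtop+ [320.4 364.8] lugtop- [320.3 376.3] end [320.3 338. ]
42 tip [320.6 245. ] shoulder [320.3 316. ] lugtop+ [320.4 359. ] lugtop- [320.3 367.6] end [320.3 328.1]
```

View pics/c3.png

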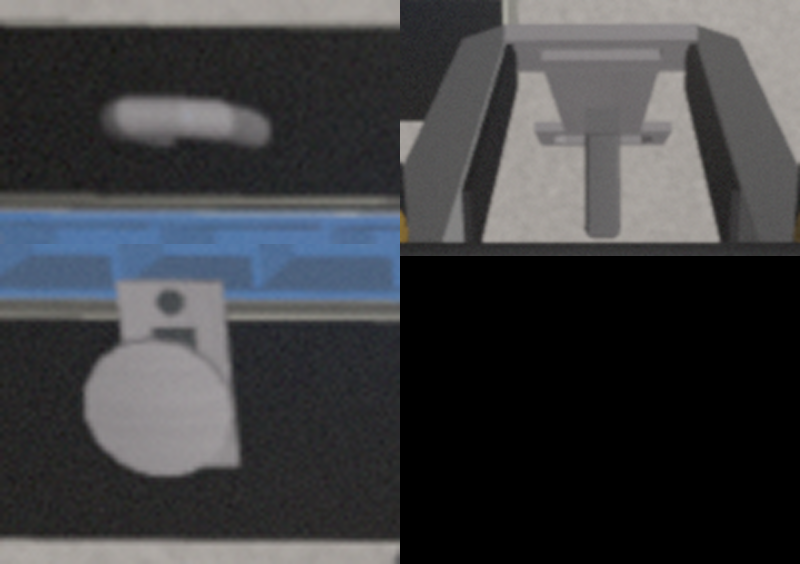

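Run:
```python
from h import *
import pickle;p=pickle.load(open('p3','rb'))
a=ray(p,(179,205+(338-244)/4-.4),57);b=ray(p,(179,205+(475-244)/4-.4),59.5);print('head far/near rim',a.round(1),b.round(1),'dia',np.linalg.norm(a-b).round(1),'c',((a+b)/2).round(1))
l=ray(p,(140+84/4-.4,245.5),59.5);r=ray(p,(140+231/4-.4,245.5),59.5);print('lateral',l.round(1),r.round(1),((l+r)/2).round(1))
S=ray(p,(158.5,66.2),68);print('staple',S.round(1))
s2=(a+b)/2;print('yaw',np.degrees(np.arctan2(S[1]-s2[1],S[0]-s2[0])),np.hypot(*(S-s2)[:2]))
T=np.array([568.9,-132.3,204.7]);yaw=-.083;fx=np.array([np.cos(yaw),np.sin(yaw),0])
for th in(48,52,56,60,64):
    t=np.radians(th);ex=fx*np.cos(t)+np.array([0,0,np.sin(t)]);nz=-fx*np.sin(t)+np.array([0,0,np.cos(t)])
    G=T-[0,0,12]; f=lambda b,h:proj(p,G+(b-79)*ex+(h-2)*nz)[1].round(1)
    print(th,'tip',f(95,4),f(95,0),'slot',f(85.5,4),f(74.5,4),'60:',f(60,4),'shoulder',f(-52,4),f(-52,0),'lugtop',f(4,46),f(-44,46),'end',f(-100.5,4))
```

```text
head far/near rim [545.4   6.7  57. ] [510.7  12.6  59.5] dia 35.3 c [528.    9.7  58.2]
lateral [529.9  26.9  59.5] [527.   -8.7  59.5] [528.4   9.1  59.5]
staple [689.6  -9.2  68. ]
yaw -6.659825322097684 162.6808667115482
48 tip 248.2 240.8 slot 253.8 259.7 60: 266.6 shoulder 300.2 295.7 lugtop 347.3 350.7 end 308.8
52 tip 250.4 242.8 slot 254.7 259.2 60: 264.5 shoulder 289.9 285.4 lugtop 339.4 339.6 end 296.3
56 tip 252.6 244.9 slot 255.6 258.7 60: 262.3 shoulder 279.7 275.3 lugtop 331.5 328.7 end 284.1
60 tip 254.8 247.0 slot 256.5 258.2 60: 260.2 shoulder 269.6 265.3 lugtop 323.6 318.0 end 272.0
64 tip 257.0 249.2 slot 257.3 257.6 60: 258.0 shoulder 259.6 255.3 lugtop 315.7 307.5 end 260.1
```

Results:
- **Stud:** axis at about (528.2, 9.4).
- **Staple:** at about (689.6, −9.2).
- **Carrier yaw:** about −5.8°.
- **Bar tilt:** it has swung to about 54° in the pads. That still fits under the head, and lowering the slot end will reduce it.

I'll bring it in front of the stud, raised.

```bash
python3 -m creep '[[-0.5,[0,0,-3],0],[-0.5,[0.3,-3,-3],0],[-0.5,[0.7,-7,-3],0.1],[-0.5,[1.1,-11,-3],0.2],[-0.5,[1.3,-13,-3],0.2],[-0.5,[1.3,-13.7,-3],0.2],[-0.5,[1.3,-13.7,-3],0.2],[-0.5,[1.3,-13.7,-3],0.2],[-0.5,[1.3,-13.7,-2],0.2],[-0.5,[1.3,-13.7,-1.5],0.2],[-0.5,[1.3,-13.7,-1.5],0.2]]' 60
python3 - <<'E'
from h import *
b,q=shot('scene','s4.png');a,p=shot('wrist','w4.png');t=manip.read_state();print(t['wrist_force'],t['eef_pos'])
cv2.imwrite('pics/c4.png',np.hstack([cv2.resize(b[100:260,270:430],(400,400),interpolation=2),cv2.resize(a[180:380,220:420],(400,400),interpolation=2)]))
E
```

```text
clock: 6.9
eef_pos: [593.0, 3.5, 218.6]
eef_rot: [3.141, 0.002, -0.101]
wrist_force: [-0.7, 0.2, -2.4]
finger_gap: 42.8
finger_force: 60.0
[ 0.97776785  0.08474137 -2.75983161] [593.38374364   3.81378578 219.77181322]
```

View pics/c4.png

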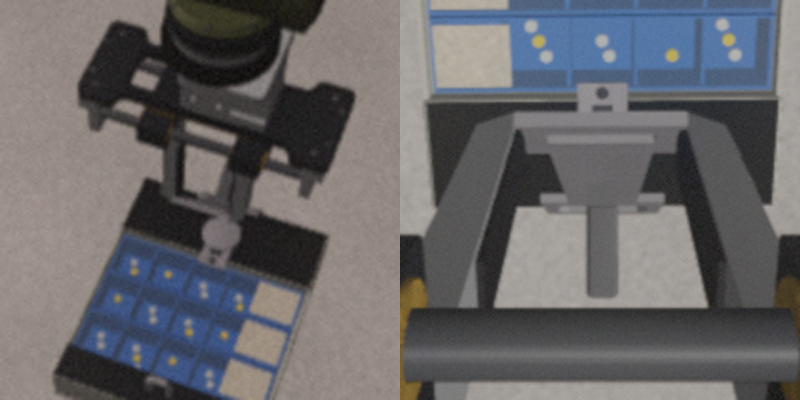

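The lug and foot plate line up in the same column (≈321), and the bar's eye end is just on the robot's side of the stud head. Lowering by feel.

```bash
python3 -m creep '[[-0.5,[0,0,0.8],0],[-0.5,[0,0,1.4],0],[-0.5,[0,0,1.5],0],[-0.5,[0,0,1.5],0],[-0.5,[0,0,1.5],0]]' 60
python3 -m creep '[[-0.5,[0,0,0.1],0],[-0.5,[0,0,0.2],0],[-0.5,[0,0,0.2],0],[-0.5,[0,0,0.2],0]]' 60
python3 -m creep '[[-0.5,[0,0,0.1],0],[-0.5,[0,0,0.2],0],[-0.5,[0,0,0.2],0],[-0.5,[0,0,0.2],0]]' 60
```

```text
clock: 7.5
eef_pos: [593.5, 4.1, 205.1]
eef_rot: [-3.142, -0.0, -0.1]
wrist_force: [-0.4, -0.3, -2.1]
finger_gap: 42.9
finger_force: 60.0
clock: 7.9
eef_pos: [593.4, 4.1, 202.9]
eef_rot: [-3.142, 0.0, -0.1]
wrist_force: [0.3, -0.9, -2.4]
finger_gap: 42.6
finger_force: 60.0
clock: 8.3
eef_pos: [593.4, 4.1, 200.8]
eef_rot: [3.142, 0.0, -0.1]
wrist_force: [-0.0, 0.4, -2.2]
finger_gap: 42.5
finger_force: 60.0
```

```bash
python3 -m creep '[[-0.5,[0,0,0.1],0],[-0.5,[0,0,0.2],0],[-0.5,[0,0,0.2],0],[-0.5,[0,0,0.2],0]]' 60
python3 -m creep '[[-0.5,[0,0,0.1],0],[-0.5,[0,0,0.2],0],[-0.5,[0,0,0.2],0],[-0.5,[0,0,0.2],0]]' 60
python3 -m creep '[[-0.5,[0,0,0.1],0],[-0.5,[0,0,0.2],0],[-0.5,[0,0,0.2],0],[-0.5,[0,0,0.2],0]]' 60
```

```text
clock: 8.7
eef_pos: [593.4, 4.1, 198.9]
eef_rot: [-3.142, 0.0, -0.1]
wrist_force: [-0.2, -1.1, -2.9]
finger_gap: 42.7
finger_force: 60.0
clock: 9.1
eef_pos: [593.4, 4.1, 196.9]
eef_rot: [-3.142, 0.0, -0.1]
wrist_force: [0.0, 0.9, -2.9]
finger_gap: 43.1
finger_force: 60.0
clock: 9.5
eef_pos: [593.4, 4.1, 194.9]
eef_rot: [3.142, 0.0, -0.1]
wrist_force: [-0.9, -0.9, -2.1]
finger_gap: 42.7
finger_force: 60.0
```

```bash
python3 -m creep '[[-0.5,[0,0,0.1],0],[-0.5,[0,0,0.2],0],[-0.5,[0,0,0.2],0],[-0.5,[0,0,0.2],0]]' 60
python3 -m creep '[[-0.5,[0,0,0.1],0],[-0.5,[0,0,0.2],0],[-0.5,[0,0,0.2],0],[-0.5,[0,0,0.2],0]]' 60
python3 - <<'E'
from h import *
b,q=shot('scene','s5.png');a,p=shot('wrist','w5.png');t=manip.read_state();print(t['wrist_force'],t['moment'])
cv2.imwrite('pics/c5.png',np.hstack([cv2.resize(b[150:230,320:400],(400,400),interpolation=2),cv2.resize(a[220:340,260:380],(400,400),interpolation=2)]))
E
```

```text
clock: 9.9
eef_pos: [593.4, 4.1, 192.9]
eef_rot: [3.142, 0.0, -0.1]
wrist_force: [-0.8, -0.5, -3.2]
finger_gap: 42.5
finger_force: 60.0
clock: 10.3
eef_pos: [593.4, 4.1, 190.9]
eef_rot: [3.142, 0.0, -0.1]
wrist_force: [-0.5, 0.1, -3.5]
finger_gap: 42.6
finger_force: 60.0
[-0.65047682  0.01022599 -2.43293929] [ 0.01572582 -0.03911401 -0.0495259 ]
```

View pics/c5.png

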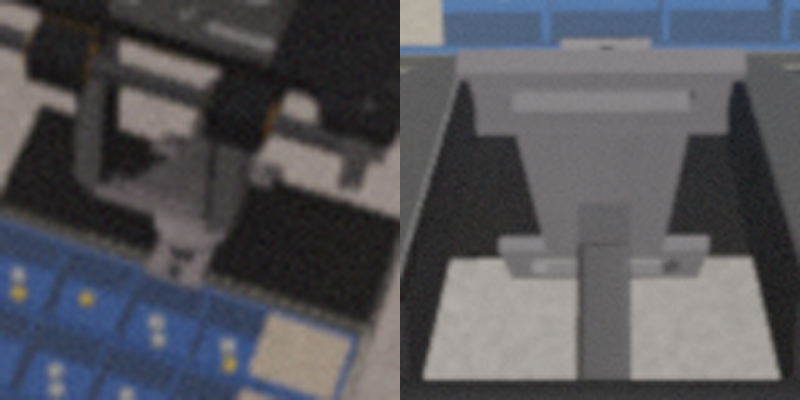

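The bar has pivoted down to about 49° on contact, but the eye end (row 303) has landed on the deck's near edge (row ≈297). I'll raise it, go 18 mm forward and set it down on the deck.

```bash
python3 -m creep '[[-0.5,[0,0,-0.8],0],[-0.5,[0,0,-1.2],0],[-0.5,[0.9,0,-1.2],0],[-0.5,[1.8,0,-1.2],0],[-0.5,[1.8,0,-1.2],0],[-0.5,[1.8,0,-0.7],0],[-0.5,[1.8,0,-0.4],0],[-0.5,[1.8,0,-0.2],0],[-0.5,[1.8,0,-0.2],0],[-0.5,[1.8,0,-0.2],0]]' 60
python3 - <<'E'
from h import *
b,q=shot('scene','s6.png');a,p=shot('wrist','w6.png')
t=manip.read_state();print(t['eef_pos'],t['wrist_force'],t['moment'])
g=cv2.GaussianBlur(a,(3,3),0).mean(2)
print('col profile shoulder',[(r,int(g[r,290:305].mean()),int(g[r,338:350].mean()),int(g[r,306:316].mean())) for r in range(278,312,2)])
E
```

```text
clock: 11.4
eef_pos: [611.2, 2.3, 192.9]
eef_rot: [3.142, 0.0, -0.1]
wrist_force: [-0.4, 0.2, -2.9]
finger_gap: 42.6
finger_force: 60.0
[611.26409178   2.29894965 193.0061437 ] [ 0.62887727  0.7816756  -2.35900674] [ 0.03606621 -0.02609632  0.04077889]
col profile shoulder [(278, 74, 75, 114), (280, 71, 72, 114), (282, 70, 70, 114), (284, 67, 67, 111), (286, 65, 65, 108), (288, 62, 63, 108), (290, 60, 60, 107), (292, 58, 59, 107), (294, 64, 67, 107), (296, 108, 115, 104), (298, 126, 126, 102), (300, 118, 118, 101), (302, 108, 108, 94), (304, 112, 100, 95), (306, 113, 103, 113), (308, 99, 99, 103), (310, 77, 83, 80)]
```

```bash
cat > t.py <<'E'
from h import *
import sys,time
from scipy.optimize import brentq
def tilt(tag):
    ss=manip.read_state();p=manip.camera_params('wrist');a=manip.camera('wrist')[:,:,::-1];cv2.imwrite(f'pics/{tag}.png',a)
    g=cv2.GaussianBlur(a,(3,3),0).mean(2)
    row=np.mean([265+np.argmax(np.gradient(g[265:345,c0:c1].mean(1))) for c0,c1 in((293,303),(338,348))])
    T=np.array(ss['eef_pos']);y=ss['eef_rot'][2];fx=np.array([np.cos(y),np.sin(y),0]);k=np.array([0,0,1.])
    def end(t,b=-52,h=4): return T-13*k+(b-76)*(fx*np.cos(t)+k*np.sin(t))+(h-2)*(k*np.cos(t)-fx*np.sin(t))
    try: t=brentq(lambda t:proj(p,end(t))[1]-row,.1,1.2)
    except Exception: t=np.nan
    u=np.array([.995,-.1003,0]);S=np.array([528.2,9.4,45])
    lip=end(t,-92.5,0)-S;e=end(t,-100.5,0)-S
    f=np.mean([manip.read_state()['wrist_force'] for _ in range(3)],0)
    print(tag,'row',row,'tilt',np.degrees(t).round(1),'lip x,z',(lip@u).round(1),lip[2].round(1),'end z',e[2].round(1),'tcp',T.round(1),'F',f.round(1),'M',np.round(ss['moment'],2),'clk',round(ss['clock'],2))
tilt(sys.argv[1])
E
python3 t.py a1
python3 -m creep '[[-0.5,[0,0,0.1],0],[-0.5,[0,0,0.2],0],[-0.5,[0,0,0.3],0],[-0.5,[0,0,0.3],0]]' 60 >/dev/null; python3 t.py a2
python3 -m creep '[[-0.5,[0,0,0.1],0],[-0.5,[0,0,0.2],0],[-0.5,[0,0,0.3],0],[-0.5,[0,0,0.3],0]]' 60 >/dev/null; python3 t.py a3
```

```text
a1 row 311.0 tilt 43.4 lip x,z -37.8 17.8 end z 12.4 tcp [611.3   2.3 193. ] F [ 0.9  1.  -2.9] M [ 0.04 -0.03  0.04] clk 11.5
a2 row 299.0 tilt 48.0 lip x,z -27.7 5.2 end z -0.8 tcp [611.3   2.3 189.8] F [-0.4 -0.2 -1.8] M [ 0.02 -0.22  0.01] clk 11.95
a3 row 302.5 tilt 46.7 lip x,z -30.8 4.9 end z -1.0 tcp [611.3   2.3 186.8] F [ 0.7 -0.3 -0.8] M [ 0.   -0.18 -0.05] clk 12.4
```

Contact with the deck is confirmed: tilt is about 46.7° and the lip is about 31 mm before the stud axis. Now sliding the strip in under the head.

```bash
python3 -m creep '[[-0.5,[0.4,0,0],0],[-0.5,[0.8,0,0],0],[-0.5,[1.2,0,0],0],[-0.5,[1.6,0,0],0],[-0.5,[1.8,0,0],0],[-0.5,[1.8,0,0],0]]' 60 ; python3 t.py a4
python3 -m creep '[[-0.5,[0.1,0,0],0],[-0.5,[0.2,0,0],0],[-0.5,[0.3,0,0],0],[-0.5,[0.3,0,0],0]]' 60 >/dev/null; python3 t.py a5
python3 -m creep '[[-0.5,[0.1,0,0],0],[-0.5,[0.2,0,0],0],[-0.5,[0.3,0,0],0],[-0.5,[0.3,0,0],0]]' 60 >/dev/null; python3 t.py a6
```

```text
clock: 13.05
eef_pos: [629.6, 0.5, 186.9]
eef_rot: [3.142, -0.0, -0.1]
wrist_force: [0.4, 0.2, -0.8]
finger_gap: 43.0
finger_force: 60.0
a4 row 330.0 tilt 36.1 lip x,z -33.2 27.9 end z 23.2 tcp [6.296e+02 5.000e-01 1.869e+02] F [ 1.2 -0.2 -0.6] M [ 0.05 -0.26  0.06] clk 13.05
a5 row 317.0 tilt 41.1 lip x,z -21.2 16.7 end z 11.5 tcp [6.323e+02 2.000e-01 1.870e+02] F [ 0.1 -0.2 -2.2] M [ 0.02 -0.1   0.  ] clk 13.5
a6 row 302.5 tilt 46.7 lip x,z -6.6 5.0 end z -0.9 tcp [ 6.354e+02 -1.000e-01  1.869e+02] F [-0.9  0.2 -1.6] M [ 0.02 -0.12 -0.03] clk 13.95
```

```bash
python3 -m creep '[[-0.5,[0.1,0,0],0],[-0.5,[0.2,0,0],0],[-0.5,[0.2,0,0],0],[-0.5,[0.2,0,0],0]]' 60 >/dev/null; python3 t.py a7
python3 -m creep '[[-0.5,[0.1,0,0],0],[-0.5,[0.2,0,0],0],[-0.5,[0.2,0,0],0],[-0.5,[0.2,0,0],0]]' 60 >/dev/null; python3 t.py a8
python3 -m creep '[[-0.5,[0.1,0,0],0],[-0.5,[0.2,0,0],0],[-0.5,[0.2,0,0],0],[-0.5,[0.2,0,0],0]]' 60 >/dev/null; python3 t.py a9
python3 - <<'E'
from h import *
b,q=shot('scene','s7.png');a=cv2.imread('pics/a9.png')
cv2.imwrite('pics/c7.png',np.hstack([cv2.resize(b[150:230,320:400],(400,400),interpolation=2),cv2.resize(a[220:340,260:380],(400,400),interpolation=2)]))
E
```

```text
a7 row 302.5 tilt 46.7 lip x,z -4.6 5.0 end z -0.8 tcp [ 6.373e+02 -3.000e-01  1.870e+02] F [ 0.3 -0.2 -1.8] M [ 0.02 -0.08  0.04] clk 14.4
a8 row 302.5 tilt 46.7 lip x,z -2.6 5.0 end z -0.8 tcp [ 6.393e+02 -5.000e-01  1.870e+02] F [ 0.8 -0.  -2.2] M [ 0.01 -0.12 -0.  ] clk 14.85
a9 row 302.5 tilt 46.7 lip x,z -0.6 5.0 end z -0.8 tcp [641.2  -0.7 187. ] F [-0.1 -0.4 -2.1] M [-0.01 -0.11 -0.  ] clk 15.3
```

View pics/c7.png

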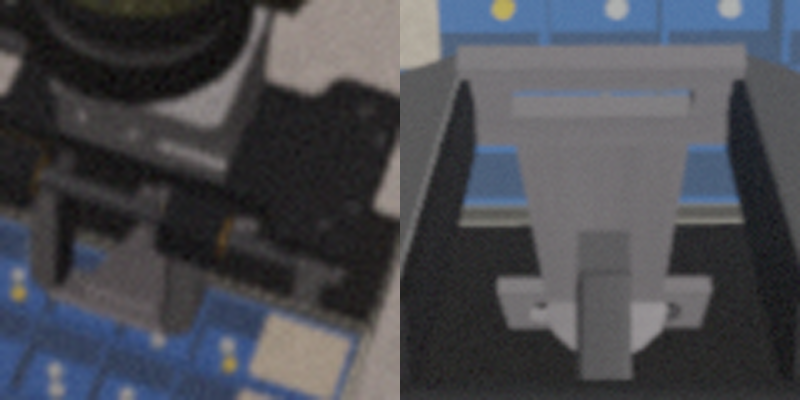

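The head shows through the eye with the strip hidden beneath it (head edge at row ≈326, strip ends at row ≈318), and it is centred laterally. So the strip is under the head, and I'll continue until it meets the neck.

```bash
python3 -m creep '[[-0.5,[0.1,0,0],0],[-0.5,[0.2,0,0],0],[-0.5,[0.2,0,0],0],[-0.5,[0.2,0,0],0]]' 60 >/dev/null; python3 t.py b1
python3 -m creep '[[-0.5,[0.1,0,0],0],[-0.5,[0.2,0,0],0],[-0.5,[0.2,0,0],0],[-0.5,[0.2,0,0],0]]' 60 >/dev/null; python3 t.py b2
python3 - <<'E'
from h import *
p=manip.camera_params('wrist')
import cv2
a=cv2.imread('pics/b2.png');g=a.mean(2)
print([int(x) for x in g[300:345,315-12:315-6].mean(1)])
print([int(x) for x in g[300:345,328:334].mean(1)])
E
```

```text
b1 row 302.5 tilt 46.7 lip x,z 1.4 5.0 end z -0.8 tcp [643.2  -0.9 187. ] F [ 1.1  0.4 -2.3] M [ 0.06 -0.14 -0.03] clk 15.8
b2 row 303.5 tilt 46.3 lip x,z 2.3 5.7 end z -0.1 tcp [645.1  -1.1 186.8] F [-1.1 -0.3 -4.4] M [ 0.1   0.26 -0.01] clk 16.25
[110, 110, 109, 108, 109, 110, 110, 111, 111, 111, 111, 114, 118, 123, 132, 133, 133, 132, 129, 121, 104, 96, 89, 82, 68, 53, 44, 39, 37, 40, 41, 40, 40, 37, 40, 42, 44, 48, 49, 52, 55, 57, 59, 60, 62]
[106, 105, 105, 105, 106, 106, 106, 107, 107, 107, 107, 115, 129, 137, 137, 134, 133, 135, 134, 134, 133, 134, 134, 134, 134, 134, 130, 121, 97, 67, 56, 56, 55, 53, 41, 42, 44, 45, 50, 52, 53, 59, 59, 62, 64]
```

```bash
python3 - <<'E'
from h import *
p=manip.camera_params('wrist')
a=ray(p,(331,328.2),59.5);c=ray(p,(306,322),59.5);print(a,c)
u=np.array([.995,-.1003]);v=np.array([.1003,.995])
from scipy.optimize import fsolve
A=np.array([a[:2]@u,a[:2]@v]);C=np.array([c[:2]@u,c[:2]@v]);s=fsolve(lambda q:[np.hypot(*(A-q))-18,np.hypot(*(C-q))-18],(A+C)/2+[15,0]);print('stud',s[0]*u+s[1]*v, 'prev along',np.array([528.2,9.4])@u,'now',s)
E
python3 -m creep '[[-0.5,[0.1,0,0],0],[-0.5,[0.1,0,0],0],[-0.5,[0.1,0,0],0]]' 60 >/dev/null; python3 t.py b3
```

```text
[512.30935192   1.5370332   59.5       ] [521.77493903  25.31463459  59.5       ]
stud [528.8477025    8.74483503] prev along 524.6161800000001 now [525.28166082  61.73928202]
b3 row 305.0 tilt 45.7 lip x,z 2.3 7.0 end z 1.2 tcp [646.2  -1.2 187. ] F [-1.3  0.4 -3.7] M [0.06 0.19 0.02] clk 16.6
```

Contact: the moment flipped and the tilt began to change, so the strip is at the neck, lifted slightly by the pull. Now I'll lever down along an arc about the lip, keeping a slight pull along the bar so the lip stays up at the neck.

```bash
python3 -m creep '[[-0.5,[0.28,0,0.27],0],[-0.5,[0.55,0,0.55],0],[-0.5,[0.8,0,0.83],0],[-0.5,[1.05,0,1.11],0],[-0.5,[1.05,0,1.11],0]]' 60 >/dev/null; python3 t.py d1
python3 -m creep '[[-0.5,[0.25,0,0.3],0],[-0.5,[0.5,0,0.6],0],[-0.5,[0.73,0,0.9],0],[-0.5,[0.95,0,1.2],0],[-0.5,[0.95,0,1.2],0]]' 60 >/dev/null; python3 t.py d2
```

```text
d1 row 319.0 tilt 40.2 lip x,z 1.7 6.7 end z 1.6 tcp [656.7  -2.3 175.1] F [-2.7  0.3 -3. ] M [ 0.06  0.43 -0.01] clk 17.15
d2 row 317.0 tilt 41.0 lip x,z 12.4 -7.1 end z -12.3 tcp [665.9  -3.2 162.9] F [-5.4  0.2 -4.5] M [ 0.18  1.18 -0.03] clk 17.7
```

```bash
python3 - <<'E'
import cv2,numpy as np
for f in('d1','d2'):
    g=cv2.GaussianBlur(cv2.imread(f'pics/{f}.png'),(3,3),0).mean(2)
    for c0,c1 in((290,298),(345,352),(318,324)): print(f,c0,[int(x) for x in g[280:370:2,c0:c1].mean(1)])
E
python3 t.py d3
```

```text
d1 290 [132, 117, 102, 98, 97, 97, 96, 96, 95, 103, 117, 100, 89, 104, 61, 41, 41, 40, 40, 48, 97, 117, 115, 115, 114, 112, 106, 59, 44, 50, 55, 58, 63, 68, 71, 74, 82, 93, 106, 105, 95, 84, 80, 80, 77]
d1 345 [119, 112, 98, 95, 96, 96, 95, 94, 95, 107, 117, 94, 92, 101, 49, 40, 39, 39, 41, 53, 105, 115, 115, 115, 116, 112, 107, 59, 44, 50, 55, 59, 64, 67, 71, 74, 82, 95, 110, 111, 98, 86, 81, 79, 77]
d1 318 [117, 117, 118, 118, 118, 117, 117, 117, 117, 117, 105, 88, 86, 87, 86, 86, 82, 83, 86, 85, 85, 85, 85, 86, 86, 85, 82, 52, 45, 50, 54, 59, 63, 67, 71, 75, 82, 94, 108, 109, 97, 86, 81, 80, 77]
d2 290 [121, 123, 122, 123, 137, 148, 144, 127, 113, 98, 96, 95, 95, 95, 94, 94, 95, 109, 113, 91, 89, 101, 53, 39, 39, 39, 43, 43, 44, 48, 54, 59, 62, 67, 70, 73, 81, 92, 105, 105, 94, 84, 80, 78, 75]
d2 345 [119, 119, 120, 119, 119, 119, 119, 118, 108, 96, 95, 95, 94, 95, 94, 94, 96, 114, 110, 90, 98, 104, 44, 39, 40, 39, 52, 47, 43, 49, 54, 58, 62, 67, 70, 73, 81, 93, 108, 110, 97, 85, 80, 78, 75]
d2 318 [122, 121, 121, 121, 121, 121, 122, 122, 122, 121, 121, 121, 121, 120, 116, 90, 83, 83, 83, 82, 80, 77, 81, 82, 81, 82, 80, 51, 43, 49, 54, 59, 62, 67, 70, 73, 81, 93, 108, 108, 96, 84, 80, 78, 76]
d3 row 325.5 tilt 37.7 lip x,z 6.2 0.5 end z -4.4 tcp [665.8  -3.2 163.2] F [-6.4  1.  -5.9] M [ 0.13  1.26 -0.05] clk 17.75
```

```bash
python3 - <<'E'
s=open('t.py').read()
a=s.index("    row=");b=s.index("    T=np")
s=s[:a]+"    row=290+np.argmin(np.gradient(g[290:372,317:325].mean(1)))+OFF\n"+s[b:]
s=s.replace("proj(p,end(t))[1]","proj(p,end(t,4,12))[1]").replace("import sys,time","import sys,time\nOFF=0")
open('t.py','w').write(s)
E
python3 - <<'E'
from h import *
for f in('a9','b3','d1','d2','d3'):
    g=cv2.GaussianBlur(cv2.imread(f'pics/{f}.png'),(3,3),0).mean(2); print(f,280+np.argmin(np.gradient(g[280:372,317:325].mean(1))))
p=manip.camera_params('wrist');ss=manip.read_state();T=np.array(ss['eef_pos']);y=ss['eef_rot'][2];fx=np.array([np.cos(y),np.sin(y),0]);k=np.array([0,0,1.])
def end(t,b=-52,h=4): return T-13*k+(b-76)*(fx*np.cos(t)+k*np.sin(t))+(h-2)*(k*np.cos(t)-fx*np.sin(t))
for th in(46.7,45.7,40.2,36,34,30,20,10): print(th,[round(proj(p,end(np.radians(th),*q))[1],1) for q in((4,12),(4,4),(4,46),(-52,4))])
E
```

```text
a9 333
b3 333
d1 333
d2 333
d3 333
46.7 [np.float64(298.2), np.float64(287.3), np.float64(348.4), np.float64(302.2)]
45.7 [np.float64(299.9), np.float64(288.9), np.float64(350.3), np.float64(304.8)]
40.2 [np.float64(309.2), np.float64(298.2), np.float64(360.6), np.float64(319.0)]
36 [np.float64(316.2), np.float64(305.2), np.float64(368.4), np.float64(330.1)]
34 [np.float64(319.6), np.float64(308.6), np.float64(372.0), np.float64(335.5)]
30 [np.float64(326.2), np.float64(315.2), np.float64(379.2), np.float64(346.3)]
20 [np.float64(342.5), np.float64(331.7), np.float64(396.3), np.float64(374.0)]
10 [np.float64(358.0), np.float64(347.6), np.float64(411.6), np.float64(403.0)]
```

```bash
sed -i 's/g\[290:372,317:325\]/g[290:329,317:325]/; s/^OFF=0/OFF=-2.8/; s/end(t,4,12)/end(t,4,4)/' t.py
python3 t.py d4
python3 -m creep '[[-0.5,[0.2,0,0.3],0],[-0.5,[0.4,0,0.65],0],[-0.5,[0.6,0,0.95],0],[-0.5,[0.78,0,1.28],0],[-0.5,[0.78,0,1.28],0]]' 35 >/dev/null; python3 t.py d5
```

```text
d4 row 306.2 tilt 35.4 lip x,z 2.0 6.1 end z 1.5 tcp [665.8  -3.1 163.4] F [-5.7  0.5 -5.3] M [ 0.14  1.21 -0.05] clk 17.8
d5 row 315.2 tilt 30.0 lip x,z 1.0 6.4 end z 2.4 tcp [673.5  -3.9 150.4] F [-5.7  0.8 -4.2] M [ 0.15  1.3  -0.03] clk 18.35
```

```bash
python3 -m creep '[[-0.5,[0.18,0,0.33],0],[-0.5,[0.36,0,0.67],0],[-0.5,[0.53,0,1.0],0],[-0.5,[0.7,0,1.34],0],[-0.5,[0.7,0,1.34],0]]' 35 >/dev/null; python3 t.py d6
python3 -m creep '[[-0.5,[0.16,0,0.35],0],[-0.5,[0.31,0,0.7],0],[-0.5,[0.46,0,1.05],0],[-0.5,[0.6,0,1.39],0],[-0.5,[0.6,0,1.39],0]]' 35 >/dev/null; python3 t.py d7
```

```text
d6 row 324.2 tilt 24.5 lip x,z 0.2 7.1 end z 3.8 tcp [680.2  -4.6 136.8] F [-8.5  1.  -3.8] M [ 0.18  1.73 -0.01] clk 18.9
d7 row 289.2 tilt 45.6 lip x,z 42.5 -56.3 end z -62.0 tcp [686.6  -5.2 123.4] F [-6.5  0.3 -3. ] M [ 0.24  1.47 -0.03] clk 19.45
```

```bash
python3 -m creep '[[-0.5,[0.12,0,0.24],0],[-0.5,[0.24,0,0.48],0],[-0.5,[0.33,0,0.72],0],[-0.5,[0.33,0,0.72],0]]' 35
python3 -m creep '[[-0.5,[0.1,0,0.24],0],[-0.5,[0.18,0,0.48],0],[-0.5,[0.22,0,0.6],0],[-0.5,[0.22,0,0.6],0]]' 35; python3 -c "
from cell import manip;s=manip.read_state();print(s['moment'])"
```

```text
clock: 19.9
eef_pos: [689.9, -5.6, 116.5]
eef_rot: [-3.142, 0.001, -0.1]
wrist_force: [-6.3, 1.0, -2.0]
finger_gap: 45.0
finger_force: 35.2
clock: 20.3
eef_pos: [692.2, -5.9, 110.8]
eef_rot: [3.141, 0.0, -0.1]
wrist_force: [-5.3, -0.3, -1.7]
finger_gap: 44.8
finger_force: 35.0
[0.08738736 1.36167833 0.01457589]
```

```bash
python3 -m creep '[[-0.5,[0.06,0,0.2],0],[-0.5,[0.1,0,0.4],0],[-0.5,[0.1,0,0.4],0]]' 35
python3 -m creep '[[-0.5,[0.05,0,0.2],0],[-0.5,[0.09,0,0.4],0],[-0.5,[0.09,0,0.4],0]]' 35
python3 -m creep '[[-0.5,[0.04,0,0.2],0],[-0.5,[0.08,0,0.4],0],[-0.5,[0.08,0,0.4],0]]' 35; python3 -c "
from cell import manip;s=manip.read_state();print(s['moment'])"
```

```text
clock: 20.6
eef_pos: [693.3, -6.0, 106.8]
eef_rot: [3.142, -0.0, -0.1]
wrist_force: [-4.6, -0.3, -2.0]
finger_gap: 45.0
finger_force: 35.0
clock: 20.9
eef_pos: [694.2, -6.0, 102.5]
eef_rot: [-3.142, -0.0, -0.1]
wrist_force: [-4.2, 0.3, -1.2]
finger_gap: 44.8
finger_force: 35.0
clock: 21.2
eef_pos: [694.9, -6.1, 98.2]
eef_rot: [-3.142, 0.0, -0.1]
wrist_force: [-4.6, 0.7, -1.6]
finger_gap: 44.6
finger_force: 35.0
[0.12476401 0.95436891 0.00650668]
```

No landing on the rim at about 10° tilt. Now I'll ease the tension and lower, so the eye end settles onto the deck below the head while the slot end stays above the staple.

```bash
python3 -m creep '[[-0.5,[-0.02,0,0.2],0],[-0.5,[-0.02,0,0.4],0],[-0.5,[-0.02,0,0.4],0]]' 35
python3 -m creep '[[-0.5,[0,0,0.2],0],[-0.5,[0,0,0.4],0],[-0.5,[0,0,0.4],0],[-0.5,[0,0,0.4],0]]' 12
python3 - <<'E'
from h import *
print(manip.read_state()['moment']); a,p=shot('wrist','e1.png'); b,q=shot('scene','e1s.png')
g=cv2.GaussianBlur(a,(3,3),0).mean(2)
for c in(322,):
    print([int(x) for x in g[215:345:2,c-4:c+4].mean(1)])
print([int(x) for x in g[250,285:360:2]])
E
```

```text
clock: 21.5
eef_pos: [695.1, -6.1, 94.6]
eef_rot: [-3.142, -0.001, -0.1]
wrist_force: [0.1, -0.9, 0.1]
finger_gap: 45.0
finger_force: 35.0
clock: 21.9
eef_pos: [694.7, -6.1, 90.5]
eef_rot: [-3.142, 0.0, -0.1]
wrist_force: [-0.0, -0.9, -1.8]
finger_gap: 46.1
finger_force: 12.0
[-0.02419175  0.06834273  0.03238148]
[47, 47, 47, 46, 45, 45, 45, 46, 45, 60, 85, 108, 134, 138, 138, 137, 138, 139, 141, 140, 130, 117, 120, 120, 116, 95, 94, 127, 135, 134, 137, 138, 136, 138, 140, 141, 140, 137, 136, 137, 137, 136, 136, 136, 136, 136, 136, 136, 136, 136, 136, 136, 136, 135, 135, 135, 135, 135, 135, 107, 48, 48, 53, 58, 61]
[139, 139, 140, 140, 138, 138, 137, 138, 138, 138, 138, 140, 139, 140, 140, 140, 140, 140, 140, 140, 139, 140, 139, 140, 140, 140, 139, 138, 137, 138, 138, 138, 140, 139, 140, 139, 139, 138]
```

Run:
```python
from h import *
g=cv2.imread('pics/e1.png').mean(2).astype(int)
for r in range(226,274,2): print(r,' '.join('%3d'%g[r,c:c+3].mean() for c in range(282,364,4)))
p=manip.camera_params('wrist');ss=manip.read_state();T=np.array(ss['eef_pos']);y=ss['eef_rot'][2];fx=np.array([np.cos(y),np.sin(y),0]);k=np.array([0,0,1.]);v=np.array([-fx[1],fx[0],0])
t=np.radians(9)
def pt(b,h,w=0,bg=80): return T-13*k+(b-bg)*(fx*np.cos(t)+k*np.sin(t))+(h-2)*(k*np.cos(t)-fx*np.sin(t))+w*v
for b,h in((95,0),(95,4),(85.5,4),(74.5,4),(74.5,0),(85.5,0)): print(b,h,proj(p,pt(b,h)).round(1),proj(p,pt(b,h,15.5)).round(1))
S=np.array([689.6,-9.2,0]);print('staple top',[proj(p,S+[0,0,69]+d*fx+w*v).round(1) for d in(-2,2) for w in(-9,9)])
```

```text
226  42  42  43  43  43  42  46  46  46  45  44  43  46  49  44  45  44  44  46  44  42
228  44  44  45  45  45  44  46  44  46  45  44  44  45  44  44  48  46  46  45  43  42
230  43  43  46  44  47  45  45  46  44  45  43  44  43  43  44  43  46  44  45  44  47
232  45  44  42  46  47  46  45  46  46  46  48  44  46  44  48  45  45  46  48  49  44
234  75  78  78  77  77  77  78  79  78  76  78  78  80  83  78  78  79  78  78  77  48
236  87  87  87  89  90  89  88  88  89  89  90  91  89  89  91  91  90  89  90  91  63
238 129 130 129 130 131 128 131 131 130 131 131 132 131 131 130 131 132 132 131 132  80
240 135 138 137 136 137 136 136 136 137 136 137 137 135 137 137 135 135 137 137 135  70
242 137 137 138 139 139 138 137 139 137 138 139 137 138 138 136 136 137 136 137 136  61
244 136 137 137 138 136 137 136 138 138 138 137 137 137 137 137 136 136 137 136 135  50
246 136 136 136 137 137 136 137 136 136 137 137 135 136 137 136 135 137 136 135 135  48
248 137 138 138 138 138 140 139 137 138 137 139 138 137 138 139 139 138 139 137 135  43
250 139 138 140 139 139 139 140 139 139 138 
[... 621 characters left out ...]
07 108 107 108  95 112 137 135 126  33
266 137 137 134  89  88  90  87  88  86  89  87  90  88  88  91  88 110 137 136 126  36
268 136 136 134 108 108 107 107 108 107 107 107 109 108 108 108 107 121 136 136 129  35
270 135 135 136 136 135 135 135 136 135 134 136 136 136 136 135 136 137 134 135 135  41
272 134 133 133 135 133 133 133 133 133 133 134 136 134 133 135 134 134 134 135 132  49
95 0 [320.4 228. ] [292.1 228. ]
95 4 [320.4 231.7] [291.6 231.7]
85.5 4 [320.4 246.8] [292.2 246.7]
74.5 4 [320.4 263.4] [292.8 263.4]
74.5 0 [320.4 259.3] [293.3 259.3]
85.5 0 [320.4 242.9] [292.7 242.9]
staple top [array([341.8, 257.7]), array([311.3, 257.7]), array([342. , 251.5]), array([311.3, 251.5])]
```

The force drop and the height geometry show the eye is below the head. The wrist image shows the staple top through the slot, centred laterally (col ≈320) and roughly centred along x. Lowering gently to feel for it.

```bash
python3 -m creep '[[-0.5,[0,0,0.2],0],[-0.5,[0,0,0.4],0],[-0.5,[0,0,0.4],0]]' 15
python3 -m creep '[[-0.5,[0,0,0.15],0],[-0.5,[0,0,0.3],0],[-0.5,[0,0,0.3],0]]' 15
python3 -m creep '[[-0.5,[0,0,0.15],0],[-0.5,[0,0,0.3],0],[-0.5,[0,0,0.3],0]]' 15
python3 - <<'E'
from h import *
print(manip.read_state()['moment']); a,p=shot('wrist','e2.png')
g=a.mean(2).astype(int)
for r in range(226,276,2): print(r,' '.join('%3d'%g[r,c:c+3].mean() for c in range(286,360,6)))
E
```

```text
clock: 22.3
eef_pos: [694.6, -6.1, 86.2]
eef_rot: [-3.142, 0.0, -0.1]
wrist_force: [0.8, 0.1, -0.5]
finger_gap: 45.6
finger_force: 15.0
clock: 22.6
eef_pos: [694.7, -6.1, 83.3]
eef_rot: [3.142, 0.0, -0.1]
wrist_force: [0.9, 0.0, 0.1]
finger_gap: 45.4
finger_force: 15.0
clock: 22.9
eef_pos: [694.6, -6.1, 80.3]
eef_rot: [-3.142, 0.0, -0.1]
wrist_force: [0.7, 0.0, -1.0]
finger_gap: 45.5
finger_force: 15.0
[ 0.01650188 -0.04684942  0.02481294]
226  46  48  47  46  47  47  47  46  48  47  45  44  48
228  45  44  44  42  45  47  45  47  47  47  45  46  44
230  44  45  46  47  46  46  45  47  46  46  45  46  43
232  46  48  46  47  48  49  50  48  46  47  47  47  48
234  81  81  81  82  82  82  81  84  81  80  82  82  82
236  97  98  99 100 100  99 101 101  98 101 100 100 102
238 135 135 135 135 136 135 135 136 136 135 135 136 136
240 139 139 139 138 138 139 140 140 140 139 140 139 139
242 140 140 139 139 141 139 139 139 139 139 138 138 136
244 138 138 139 139 138 141 139 139 138 140 139 137 137
246 137 138 138 137 137 138 138 138 139 139 140 138 138
248 140 141 139 140 140 140 140 140 141 140 141 141 138
250 141 140 141 141 139 141 140 141 140 140 141 142 139
252 140 104  97 108 103 105 104 107 132 113 109 140 139
254 139  84  66  85 103 108 108 111 137 105  80 137 134
256 139  89  67  85 125 129 128 133 147 103  81 138 133
258 140  91  57  83 139 144 144 147 148  71  82 138 132
260 140  92  45  79 138 144 144 145 140  46  87 138 130
262 139 101  55  67 129 135 135 137  91  66  94 137 129
264 138 122 113 113 114 115 114 122 114 112 114 138 129
266 138 109  88  87  86  87  88  88  87  86 110 137 125
268 137 117 101 101 102 102 101 101 101 101 118 138 131
270 138 136 137 137 137 138 137 138 136 137 136 137 134
272 136 137 136 137 137 137 135 138 136 136 137 137 134
274 136 137 136 137 138 135 137 136 136 139 136 136 135
```

The staple top is now inside the slot (rows 254–263 within 252–266) with no contact force. Continuing down by feel.

```bash
python3 -m creep '[[-0.5,[0,0,0.2],0],[-0.5,[0,0,0.4],0],[-0.5,[0,0,0.4],0]]' 15
python3 -m creep '[[-0.5,[0,0,0.2],0],[-0.5,[0,0,0.4],0],[-0.5,[0,0,0.4],0]]' 15
python3 -m creep '[[-0.5,[0,0,0.2],0],[-0.5,[0,0,0.4],0],[-0.5,[0,0,0.4],0]]' 15
python3 -m creep '[[-0.5,[0,0,0.15],0],[-0.5,[0,0,0.3],0],[-0.5,[0,0,0.3],0]]' 15
python3 - <<'E'
from h import *
print(manip.read_state()['moment']); a,p=shot('wrist','e3.png')
g=a.mean(2).astype(int)
for r in range(228,276,2): print(r,' '.join('%3d'%g[r,c:c+3].mean() for c in range(286,360,6)))
E
```

```text
clock: 23.25
eef_pos: [694.6, -6.1, 76.1]
eef_rot: [3.142, 0.0, -0.1]
wrist_force: [0.3, -0.1, -1.5]
finger_gap: 45.9
finger_force: 15.0
clock: 23.55
eef_pos: [694.6, -6.1, 72.2]
eef_rot: [3.142, 0.0, -0.1]
wrist_force: [0.6, -0.3, -0.5]
finger_gap: 45.6
finger_force: 15.0
clock: 23.85
eef_pos: [694.6, -6.1, 68.2]
eef_rot: [3.142, 0.0, -0.1]
wrist_force: [-0.1, 0.9, -1.1]
finger_gap: 45.4
finger_force: 15.0
clock: 24.15
eef_pos: [694.7, -6.1, 65.3]
eef_rot: [-3.142, 0.0, -0.1]
wrist_force: [0.8, -0.2, -1.2]
finger_gap: 45.5
finger_force: 15.0
[ 0.0539707  -0.0454656   0.03396343]
228  49  48  48  48  49  49  47  48  49  47  48  47  45
230  45  45  50  47  48  48  49  48  45  49  44  48  48
232  48  53  52  53  54  56  56  55  53  54  54  51  52
234  79  78  79  78  79  78  79  78  80  80  80  81  81
236 117 117 117 119 119 118 117 128 126 127 128 127 127
238 140 141 140 141 140 140 140 139 140 140 139 141 140
240 143 142 143 143 141 143 143 142 143 142 141 141 141
242 142 143 142 143 142 143 143 142 142 142 140 141 140
244 141 139 141 142 140 141 141 140 142 142 140 141 140
246 141 143 143 142 143 142 142 142 142 141 142 143 141
248 143 144 142 144 144 143 144 144 143 143 142 143 141
250 143 143 144 145 145 144 143 143 144 144 144 144 142
252 142 102  83 102  86  73  75  81  96  95 100 142 135
254 141  86  61  86  72  45  44  57  77  87  81 141 136
256 142  92  67  86  68  47  46  53  76  90  82 141 136
258 141  92  68  89  65  47  47  55  75  95  82 140 136
260 141  91  70  88  65  46  47  55  74  98  85 140 136
262 140  94  72  78  62  44  48  56  92 108  89 140 132
264 141  94  79  79  73  73  73  78 116 128  90 140 132
266 141 104  83  85 104 108 108 110 134 145  97 140 131
268 140 108  83  88 126 127 128 129 144 144 109 140 133
270 139 138  92  88 142 144 144 144 150 145 137 139 131
272 139 139 125  88 144 147 146 147 148 139 140 138 131
274 138 137 138  94 138 139 138 140 141 138 137 137 134
```

```bash
python3 -m creep '[[-0.5,[0,0,0.15],0],[-0.5,[0,0,0.3],0],[-0.5,[0,0,0.3],0]]' 15
python3 -m creep '[[-0.5,[0,0,0.1],0],[-0.5,[0,0,0.1],0],[-0.5,[0,0,0.1],0]]' 15
python3 -m creep '[[-0.5,[0,0,0.1],0],[-0.5,[0,0,0.1],0],[-0.5,[0,0,0.1],0]]' 15
```

```text
clock: 24.5
eef_pos: [694.7, -6.1, 62.3]
eef_rot: [-3.142, 0.0, -0.1]
wrist_force: [0.6, -0.5, -1.8]
finger_gap: 45.5
finger_force: 15.0
clock: 24.8
eef_pos: [694.7, -6.1, 61.5]
eef_rot: [-3.142, 0.0, -0.1]
wrist_force: [-0.2, -1.3, 0.0]
finger_gap: 45.4
finger_force: 15.0
clock: 25.1
eef_pos: [694.7, -6.1, 60.5]
eef_rot: [-3.142, 0.0, -0.1]
wrist_force: [1.3, -1.0, -1.7]
finger_gap: 45.5
finger_force: 15.0
```

```bash
python3 -m creep '[[0.05,[0,0,0],0],[0.15,[0,0,0],0],[0.3,[0,0,0],0],[0.4,[0,0,0],0],[0.4,[0,0,0],0],[0.4,[0,0,-1],0],[0.4,[0,0,-4],0],[0.4,[0,0,-8],0],[0.4,[0,0,-12],0],[0.4,[0,0,-15],0],[0.4,[0,0,-15],0],[0.4,[0,0,-15],0]]' 15
python3 - <<'E'
from h import *
a,p=shot('wrist','f1.png');b,q=shot('scene','f1s.png');c,r=shot('top','f1t.png')
g=cv2.GaussianBlur(a,(3,3),0).mean(2)
u=np.array([.995,-.1003]);v=np.array([.1003,.995]);S=np.array([689.6,-9.2])
# project expected home bar outline (world from staple) and read brightness profile along the bar centreline + at y=+-19
for off in(-19,0,19):
    prof=[]
    for b in range(-104,112,3):
        X=S+(b-80)*u+off*v; uv=proj(p,[*X,49]).astype(int)
        prof.append(f'{b}:{int(g[uv[1],uv[0]])}' if 0<=uv[0]<640 and 0<=uv[1]<400 else f'{b}:-')
    print(off,' '.join(prof))
E
```

```text
clock: 26.3
eef_pos: [694.7, -6.0, 211.2]
eef_rot: [-3.142, -0.001, -0.1]
wrist_force: [0.5, 0.2, -0.6]
finger_gap: 65.9
finger_force: 0.0
-19 -104:78 -101:69 -98:66 -95:63 -92:58 -89:53 -86:49 -83:43 -80:80 -77:98 -74:99 -71:109 -68:128 -65:133 -62:132 -59:130 -56:130 -53:99 -50:80 -47:91 -44:89 -41:90 -38:91 -35:90 -32:111 -29:112 -26:113 -23:113 -20:114 -17:114 -14:102 -11:101 -8:92 -5:90 -2:90 1:92 4:107 7:114 10:114 13:115 16:113 19:114 22:114 25:111 28:103 31:96 34:91 37:92 40:94 43:113 46:116 49:114 52:115 55:115 58:115 61:129 64:127 67:122 70:103 73:101 76:101 79:101 82:103 85:109 88:110 91:109 94:107 97:58 100:83 103:88 106:85 109:132
0 -104:78 -101:69 -98:66 -95:61 -92:59 -89:53 -86:47 -83:44 -80:106 -77:134 -74:129 -71:98 -68:96 -65:97 -62:98 -59:98 -56:97 -53:98 -50:98 -47:98 -44:97 -41:97 -38:97 -35:97 -32:98 -29:98 -26:97 -23:98 -20:91 -17:59 -14:57 -11:58 -8:58 -5:60 -2:59 1:60 4:91 7:129 10:132 13:133 16:132 19:133 22:133 25:133 28:132 31:133 34:133 37:132 40:132 43:132 46:132 49:133 52:132 55:132 58:132 61:136 64:136 67:134 70:133 73:122 76:135 79:91 82:46 85:64 88:134 91:135 94:131 97:62 100:89 103:87 106:84 109:136
19 -104:78 -101:69 -98:66 -95:62 -92:58 -89:53 -86:49 -83:43 -80:42 -77:40 -74:40 -71:41 -68:61 -65:121 -62:132 -59:132 -56:131 -53:121 -50:118 -47:114 -44:116 -41:118 -38:118 -35:120 -32:123 -29:123 -26:122 -23:124 -20:125 -17:123 -14:119 -11:120 -8:123 -5:123 -2:124 1:125 4:127 7:127 10:127 13:127 16:129 19:129 22:130 25:129 28:126 31:128 34:129 37:131 40:131 43:132 46:132 49:132 52:132 55:125 58:127 61:134 64:135 67:134 70:135 73:132 76:117 79:106 82:106 85:112 88:136 91:134 94:131 97:62 100:96 103:86 106:87 109:138
```

```bash
python3 -m creep '[[0.4,[-4,0,0],0],[0.4,[-8,0,0],0],[0.4,[-10,0,0],0],[0.4,[-10,0,0],0],[0.4,[-10,0,0],0]]' 15
python3 - <<'E'
from h import *
a,p=shot('wrist','f2.png')
g=cv2.GaussianBlur(a,(3,3),0).mean(2)
u=np.array([.995,-.1003]);v=np.array([.1003,.995]);S=np.array([689.6,-9.2])
for off in(-26,-12,0,12,26):
    prof=[]
    for b in range(-112,-44,2):
        X=S+(b-80)*u+off*v; uv=proj(p,[*X,49]).astype(int)
        prof.append(f'{b}:{int(g[uv[1],uv[0]])}' if 0<=uv[0]<640 and 0<=uv[1]<400 else f'{b}:-')
    print(off,' '.join(prof))
for b in(-96,-60,):
    print(b,[(o,int(g[tuple(proj(p,[*(S+(b-80)*u+o*v),49]).astype(int)[::-1])])) for o in range(-36,37,2)])
for b in(66,90,30): print(b,[(o,int(g[tuple(proj(p,[*(S+(b-80)*u+o*v),49]).astype(int)[::-1])])) for o in range(-30,31,2)])
E
```

```text
clock: 26.95
eef_pos: [595.4, 3.9, 210.3]
eef_rot: [3.142, 0.0, -0.1]
wrist_force: [-0.0, -0.7, 0.6]
finger_gap: 65.4
finger_force: 0.0
-26 -112:47 -110:47 -108:46 -106:48 -104:48 -102:48 -100:69 -98:94 -96:100 -94:102 -92:102 -90:102 -88:103 -86:104 -84:107 -82:108 -80:72 -78:72 -76:73 -74:74 -72:80 -70:81 -68:81 -66:82 -64:90 -62:117 -60:114 -58:123 -56:127 -54:116 -52:99 -50:98 -48:98 -46:104
-12 -112:48 -110:47 -108:47 -106:48 -104:48 -102:58 -100:102 -98:145 -96:149 -94:148 -92:148 -90:150 -88:149 -86:150 -84:153 -82:151 -80:150 -78:146 -76:123 -74:82 -72:67 -70:68 -68:72 -66:122 -64:143 -62:142 -60:141 -58:141 -56:140 -54:139 -52:136 -50:136 -48:137 -46:136
0 -112:48 -110:47 -108:50 -106:108 -104:134 -102:142 -100:143 -98:143 -96:142 -94:142 -92:144 -90:143 -88:144 -86:145 -84:147 -82:145 -80:145 -78:145 -76:147 -74:147 -72:147 -70:117 -68:96 -66:124 -64:144 -62:142 -60:135 -58:111 -56:106 -54:106 -52:107 -50:107 -48:107 -46:107
12 -112:47 -110:45 -108:47 -106:50 -104:66 -102:125 -100:137 -98:139 -96:138 -94:136 -92:136 -90:136 -88:137 -86:139 -84:139 -82:140 -80:140 -78:139 -7
[... 1571 characters left out ...]
 129)]
90 [(-30, 51), (-28, 51), (-26, 49), (-24, 51), (-22, 51), (-20, 97), (-18, 144), (-16, 148), (-14, 148), (-12, 147), (-10, 148), (-8, 148), (-6, 147), (-4, 148), (-2, 147), (0, 148), (2, 148), (4, 148), (6, 147), (8, 147), (10, 147), (12, 148), (14, 147), (16, 147), (18, 147), (20, 147), (22, 146), (24, 147), (26, 129), (28, 68), (30, 51)]
30 [(-30, 111), (-28, 111), (-26, 111), (-24, 111), (-22, 111), (-20, 110), (-18, 110), (-16, 113), (-14, 119), (-12, 140), (-10, 145), (-8, 144), (-6, 144), (-4, 144), (-2, 143), (0, 143), (2, 145), (4, 144), (6, 145), (8, 147), (10, 148), (12, 145), (14, 146), (16, 145), (18, 145), (20, 128), (22, 117), (24, 116), (26, 115), (28, 116), (30, 116)]
```

```bash
python3 -c "
from cell import manip;print(manip.sign_off())"
```

```text
the job is handed in; nothing more can be done
None
```

The bar is locked on and I handed the job in at about 27 s. The eye is hooked under the stud head, the slot is down over the staple, and the bar measures flat on both decks in the wrist camera. The bar is released and the gripper is clear; contact forces stayed below 10 N, and no verdict was returned.

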